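# Hand-brake lever check on a dewar trolley grip

### The job

Check the trolley's brake: with the outside of the fingers press the long brake lever in towards its bar until it comes up against its stop, keep it there for about two seconds without straining it, then let it spring all the way back out. After that press the large confirm button on the log box down with a fingertip and let go. Nothing is to be pinched or lifted: touch neither the bar nor the rear of the lever, and leave the short lever, the small button and everything else on the bench alone.

Things in the scene. Friction and masses are not known exactly. Their poses are not given: they have to be found in the camera images.
- brake_unit: Trolley handle with the LONG hand lever, fixed on a grey bench foot (100 x 200 x 14 mm). Origin on the work surface below the bar's middle, z up. The bar runs along the unit's y axis; its lever is on the -x side, roughly towards the robot. The unit stands to the left or to the right and turned up to 0.35 rad.
- brake_bar: The fixed grip bar of the long lever's handle: steel tube 28 mm in diameter and 230 mm long with a black sleeve, its axis 130 mm above the work surface (top at 144 mm) along the unit's y at x = 0, on two posts at y = +-90 mm, with the black lever clamp at y = +75 mm (clamp and its two jaws span x = -43 to +18 mm, y = 62 to 88 mm, z = 111 to 149 mm). Same origin and axes as brake_unit. Not to be touched.
- brake_lever (a joint): Angle of the long brake lever, rad: 0 = at rest, sprung out; grows as it is pressed towards the bar; 0.30 = against its stop, with the blade's end still about 25 mm short of the bar. It turns level about an upright pin. Its spring takes about 1.5 N to start and about 5 N at the stop (at the press point) and brings it back by itself. It counts as home on its stop above 0.28 and as back out below 0.03.
- brake_pivot (a point): The long lever's pin: in the unit's frame at x = -32, y = +75 mm, 130 mm above the work surface. The blade runs from here towards the unit's -y side, at rest leaning 0.38 rad away from the bar (pressing reduces the lean to 0.08 rad).
- brake_press (a point): Middle of the front face (the face away from the bar) of the long lever, 115 mm from the pin along the blade; moves with the lever. It travels about 34 mm in all, nearly straight along the unit's +x axis turned by -0.23 rad about z (direction x = 0.97, y = -0.23 in the unit's frame). The blade is plain dark steel, 150 mm long, 10 mm thick, 22 mm high (z = 119 to 141 mm); its front is free down to the work surface.
- brake_rear: Rear 4 mm of the long lever's blade, the face towards the bar; origin on the pin. Not to be touched (the lever is pushed on its front only).
- tilt_unit: The other handle: same foot, bar (230 mm long, axis 130 mm up, along its y axis) and lever mounting, but with a SHORT lever 85 mm long. Origin and axes as for brake_unit. Leave alone.
- tilt_lever (a joint): Angle of the short lever, rad: 0 = at rest, 0.30 = pressed in. Leave alone.
- logbox: White log box, fixed, 140 (x) x 100 (y) x 45 mm high, with a dark screen; between the two handles. Origin at the centre of its underside.
- confirm_button (a joint): Travel of the large round black button on the log box's top, m: 0 = up, 0.006 = fully down, which takes 4 N; springs back. Counts as pressed beyond 0.0045.
- confirm_button_top (a point): Centre of the top of the large button (32 mm in diameter), 35 mm towards +x from the middle of the log box; it is pressed straight down.
- back_button (a joint): Travel of the small round button (16 mm in diameter), 72 mm nearer the robot than the large one and 27 mm to the box's +y side, m: 0 = up, 0.005 = fully down. Leave alone.
- dish_stack: Two closed round dishes, stacked, 86 mm across, 32 mm high, loose; origin under their centre. Leave alone.
- jar: Amber jar, 52 mm across, 70 mm high, loose; origin under its centre. Leave alone.
- wrench: Steel wrench, 150 mm long, lying loose near the robot. Leave alone.
- screwdriver: Screwdriver, 160 mm long, lying loose behind the log box. Leave alone.
- wash_bottle: White bottle, 68 mm across, 150 mm high, loose, behind the work; origin under its centre. Leave alone.
- collar: Steel collar ring, 28 mm across, 10 mm high, lying loose on the brake unit's foot under the bar. Leave alone.
- beaker: White beaker, 64 mm across, 85 mm high, loose, behind the work. Leave alone.

How it is judged (in metres and radians):
On the way, in this order (a step that is already met when the one before it is completed fails the run):
1. the long brake lever is pressed home on its stop by the fingers and kept there for 1 s, the confirm button being up (value of joint brake_lever above 0.28 rad and contact force between the fingers and brake_unit above 1.5 N and value of joint confirm_button below 0.002 m), for 1 s.
2. the lever is let go and has sprung back out, the confirm button still being up (value of joint brake_lever below 0.03 rad and value of joint confirm_button below 0.002 m), for 0.1 s.
3. the large confirm button is pressed down (value of joint confirm_button above 0.0045 m and value of joint brake_lever below 0.03 rad), for 0.05 s.
At the end, for the whole second after the job is handed in: The brake lever, held on its stop (beyond 0.28 rad for 1 s), is back out (under 0.03 rad); the confirm button has been pressed (beyond 4.5 mm) afterwards and is up again (within 1.5 mm); the short lever and the small button are at rest and every loose thing is within 15 mm of where it was (value of joint each of brake_lever, tilt_lever below 0.03 rad and value of joint each of confirm_button, back_button below 0.0015 m and distance of each of dish_stack, jar, wrench, screwdriver, wash_bottle, collar, beaker from where it was at the start of the episode below 0.015 m); the robot touches nothing.
It fails at once if the brake lever is strained: more than 40 N on it and its handle (contact force between the fingers and brake_unit above 40 N).
It fails at once if the bar is touched (more than 2 N) (contact force between the fingers and brake_bar above 2 N).
It fails at once if the rear face of the lever is touched: pinched, hooked or pulled (more than 1 N) (contact force between the fingers and brake_rear above 1 N).
It fails at once if the short lever is moved (0.06 rad), its handle is touched (more than 2 N) or the small button is pressed (2.5 mm) (value of joint tilt_lever above 0.06 rad or contact force between the fingers and tilt_unit above 2 N or value of joint back_button above 0.0025 m).
It fails at once if a bystander is moved more than 15 mm or lifted (distance of any of dish_stack, jar, wrench, screwdriver, wash_bottle, collar, beaker from where it was at the start of the episode above 0.015 m).
It also fails if it takes over 51 s, if anything falls off the work surface, if the arm or the gripper's body presses on something with over 40 N, if the wrist force passes 120 N, or if a joint passes its speed limit or range.

### The arm

A 6-joint arm with a two-finger parallel gripper is mounted at the origin on the work surface. World frame = base frame: x ahead of the robot, y to its left, z up, the work surface at z = 0. Lengths are in mm, angles in rad, forces in N, time in s.
With the tool pointing down it reaches from about 350 to 875 mm from the base axis. Payload 4.2 kg.
Tool frame: the origin (TCP) lies on the mounting face of the last link; the fingertips stand 173 mm ahead of it and the grasp point (between the pads) lies 155 mm ahead of it (tcp_to_grasp is the distance from the TCP to the grasp point, in mm); z points along the fingers, y is the direction in which the jaws open and shut (so a half turn about z gives the same grasp; the last joint's range is limited). The gripper opens to 85 mm and grips with 20 to 120 N. Pads are 22 mm wide; open, the fingers measure 114 mm over their backs; the gripper's body (76 mm by 85 mm) begins 54 mm behind the grasp point. The pads swing forward as they close: fully open they stand 13 mm farther back than shut.
Start: joints at [-0.918, 0.385, 0.008, 0, -1.194, -0.259], TCP at [239.826, -577.134, 404.712] pointing down, gripper open.
Joint ranges: [-3.14, 3.14], [-1.21, 2.06], [-1.07, 1.41], [-3.16, 2.05], [-2.99, -0.16], [-3.1, 3.1]. Speed limits (rad/s): [2.79, 2.79, 3.14, 3.14, 3.14, 3.14].

### API

Orientations are given as a unit quaternion [x, y, z, w].
In Python, from bench import * gives the robot as it stands. The module is installed in compiled form; this text tells all that it offers.
- The arm moves only by the tool apply_moves, never from a script. Its arguments are lists of equal length, an entry for each row: "fingers": the closure, from 0 (fully open) to 1 (shut); "dp": the shift along the world's x, y, z in cm, a list of three; "yaw": the turn about the world's z in degrees. A call has 1 to 10 rows; each row is the pose to reach, as a shift and turn from the pose measured when the call began; what a row does not reach only later rows make up. A row lasts 1/10 s, in which the tool goes at most 50 mm and 8.59 degrees, less where a joint would pass 70% of its speed; a pose out of reach is approached as far as the arm can. A call with a gripper value outside its range is refused whole. The fingers move at their own pace and stop on an object; the grip force is fixed at half the most. Time passes only in rows, so rows that repeat a pose let the fingers close. It gives the time, the measured TCP pose, the force and the opening at its end, in the units of the state.
- read_state(): the state, without advancing time (a new reading comes with each control period).
- get_image(name): name is "side" or "top" or "wrist"; returns a dict with "color" (384x512x3 uint8, blue, green, red), "mtx" (3x3 intrinsics, pixels), "camera_from_world" (4x4, takes a point from world to camera coordinates); the wrist camera has in their place "tool_from_camera" (4x4, takes a point from camera to tool coordinates, whose origin is the TCP and whose axes are the flange's). Camera axes: x right, y down, z forward; pixel columns grow to the right and rows downward; lengths in mm; the calibration is good to about 2 mm. A picture is of the moment at which its call begins: read the wrist's pose just before it. There is no depth.
- job_done(): hands the job in, once; it reports no verdict.
The state is a dict: "clock": time; "joints": joint angles; "joint_vel": joint speeds; "joint_efforts": joint torques, N m; "position": TCP position; "ee_rot": TCP orientation; "contact_force": force on the tool from outside, world axes, zero at the start; "wrist_torque": the same for the moment, N m; "gripper_width": finger opening in mm.
Only numpy, scipy, OpenCV 4.12 (cv2) and the standard library are available. Lean on these libraries where they do the work, as an engineer would, in place of code of your own. Each camera call takes 0.05 s, during which the arm holds its last target. There are 200 camera calls.

## Working session

There is one attempt and no reset: what is moved stays moved. The work goes in short steps, Python scripts to look and compute and a tool call to move; the robot and the scene stay as the last step left them, time stands still between calls to the robot, and variables do not carry over. Pictures are saved under pics/ and viewed, about 8 in all and at most 12, crops included, and the job is handed in when it is done.

Besides the shell and the picture viewer there is one more tool, called in YAML: its name, and indented under it one key for each argument. apply_moves: Moves the arm, as the interface text tells. Its arguments: {"type":"object","properties":{"fingers":{"type":"array","items":{"type":"number"}},"dp":{"type":"array","items":{"type":"array","items":{"type":"number"}}},"yaw":{"type":"array","items":{"type":"number"}}},"required":["fingers","dp","yaw"]}

```bash
mkdir -p pics
python3 - <<'E'
from bench import *
import cv2,json,numpy as np
s=read_state();print({k:np.round(v,3).tolist() for k,v in s.items()})
for n in("top","side"):
    g=get_image(n);cv2.imwrite(f"pics/{n}0.png",cv2.resize(g["color"],(800,600),interpolation=cv2.INTER_CUBIC))
    cv2.imwrite(f"pics/{n}0_raw.png",g["color"])
    np.savez(f"{n}.npz",K=g["mtx"],T=g["camera_from_world"]);print(n,g["mtx"],g["camera_from_world"])
E
```

```text
{'clock': 0.0, 'joints': [-0.918, 0.386, 0.007, -0.0, -1.194, -0.259], 'joint_vel': [-0.002, -0.0, 0.001, -0.002, -0.001, -0.0], 'joint_efforts': [0.001, -39.229, 18.84, 4.186, -0.005, 0.0], 'position': [239.765, -576.961, 403.605], 'ee_rot': [-0.196, 0.981, 0.001, -0.0], 'contact_force': [1.349, -1.373, 0.436], 'wrist_torque': [0.025, 0.013, 0.007], 'gripper_width': 85.226}
top [[428.54160124   0.         254.64145916]
 [  0.         428.54160124 190.09289953]
 [  0.           0.           1.        ]] [[-1.89330509e-02 -9.99818606e-01 -2.07218449e-03  3.10155140e+01]
 [-9.98056605e-01  1.90226690e-02 -5.93392933e-02  5.72683686e+02]
 [ 5.93679480e-02  9.44683555e-04 -9.98235721e-01  1.29797418e+03]
 [ 0.00000000e+00  0.00000000e+00  0.00000000e+00  1.00000000e+00]]
side [[492.09304085   0.         256.569081  ]
 [  0.         492.09304085 187.73307913]
 [  0.           0.           1.        ]] [[-9.90975596e-01 -1.33986033e-01  3.88732207e-03  5.62684365e+02]
 [-9.35557098e-02  6.70597906e-01 -7.35897940e-01  1.33674511e+02]
 [ 9.59932155e-02 -7.29620581e-01 -6.77081318e-01  1.11873577e+03]
 [ 0.00000000e+00  0.00000000e+00  0.00000000e+00  1.00000000e+00]]
```

View pics/top0.png

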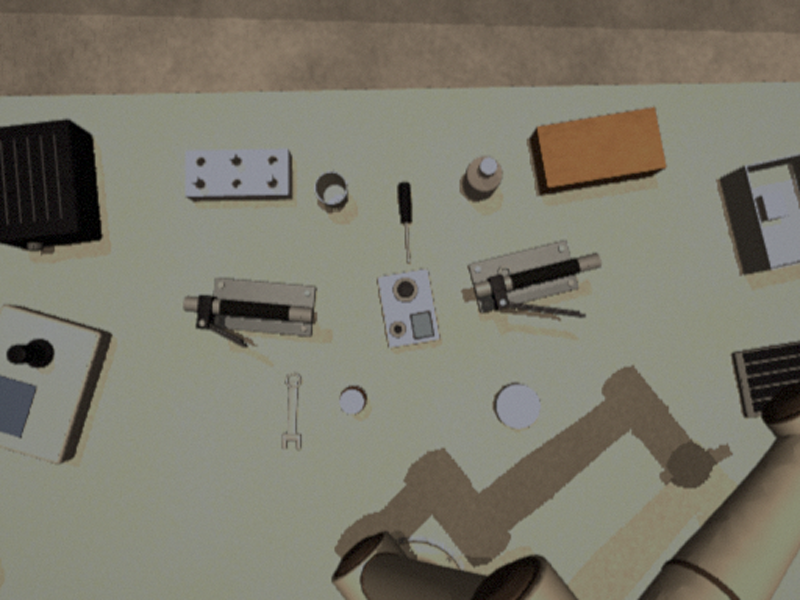

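View pics/side0.png

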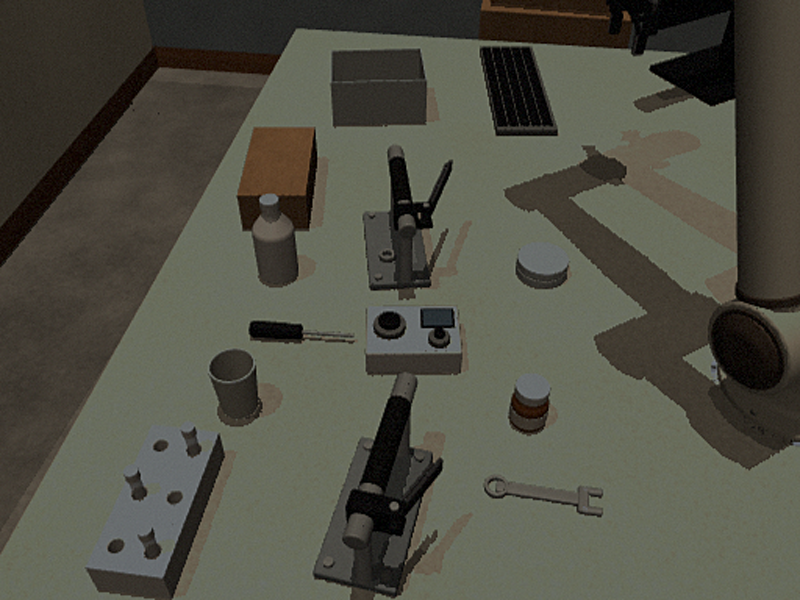

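The top view shows the long lever's unit right of the log box: bar from (468,295) to (598,261), lever tip near (583,315). The short-lever unit is on the left, and the large button is at (404,289). I'll enlarge both views of the brake unit and box.

Run:
```python
import cv2
t=cv2.imread("pics/top0_raw.png")[145:225,235:395]; cv2.imwrite("pics/t1.png",cv2.convertScaleAbs(cv2.resize(t,(800,400),interpolation=cv2.INTER_CUBIC),alpha=1.6))
s=cv2.imread("pics/side0_raw.png")[85:245,215:335]; cv2.imwrite("pics/s1.png",cv2.convertScaleAbs(cv2.resize(s,None,fx=3.75,fy=3.75,interpolation=cv2.INTER_CUBIC),alpha=1.6))
```

```text
(no output)
```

View pics/t1.png

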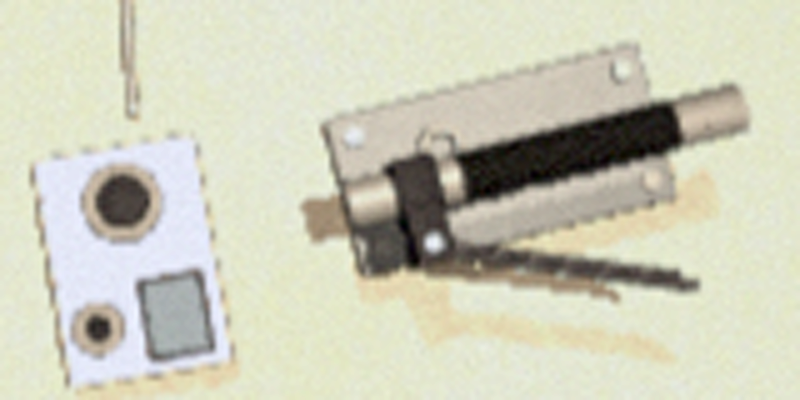

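View pics/s1.png

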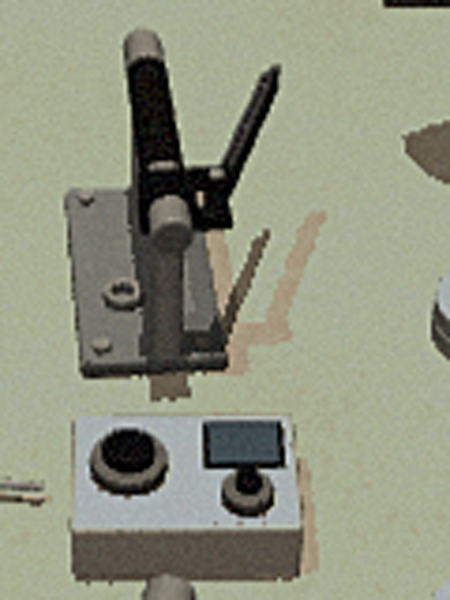

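```bash
cat > h.py <<'E'
import numpy as np
from scipy.optimize import least_squares
C={n:np.load(f"{n}.npz") for n in("top","side")}
def proj(n,P):
    c=C[n];q=c["K"]@(c["T"][:3,:3]@P+c["T"][:3,3]);return q[:2]/q[2]
raw=lambda n,u,v:np.array([u/5+235-.4,v/5+145-.4]) if n=="top" else np.array([u/3.75+215-.37,v/3.75+85-.37])
def W(p,P):
    c,s=np.cos(p[2]),np.sin(p[2]);return np.array([p[0]+c*P[0]-s*P[1],p[1]+s*P[0]+c*P[1],P[2]])
tip=(-32-150*np.sin(.38),75-150*np.cos(.38),130)
E
python3 - <<'E'
from h import *
F=[("top",325,125,(50,100,14)),("top",635,45,(50,-100,14)),("top",675,195,(-50,-100,14)),
("top",350,202,(0,115,130)),("top",747,107,(0,-115,130)),("top",434,243,(-32,75,149)),("top",697,284,tip),
("side",172,218,(0,115,130)),("side",142,42,(0,-115,130)),("side",217,174,(-32,75,149)),("side",275,70,tip)]
f=lambda p:np.concatenate([proj(n,W(p,np.array(P,float)))-raw(n,u,v) for n,u,v,P in F])
r=least_squares(f,[600,-150,.2],loss="soft_l1");print(r.x);print(np.round(r.fun.reshape(-1,2) if len(r.fun)==22 else f(r.x),1))
p=r.x
for th in(0,.15,.3,):
    a=.38-th;b=np.array([-np.sin(a),-np.cos(a)]);n=np.array([-np.cos(a),np.sin(a)])
    for L in(115,150):
        q=np.array([-32,75])+L*b+5*n;print(th,L,W(p,np.array([*q,130])))
print("barends",W(p,np.array([0,115,130])),W(p,np.array([0,-115,130])))
F=[("top",123,201),("side",128,448)]
f=lambda P:np.concatenate([proj(n,P)-raw(n,u,v) for n,u,v in F])
r=least_squares(f,[600,0,50]);print("btn",r.x,r.fun)
# logbox corners at z=45
F=[("top",32,165,(70,50,45)),("top",195,135,(70,-50,45)),("top",235,360,(-70,-50,45)),("top",70,388,(-70,50,45)),("side",73,418,(70,-50,45)),("side",297,422,(-70,-50,45)),("side",302,543,(-70,50,45)),("side",72,530,(70,50,45))]
f=lambda p:np.concatenate([proj(n,W(p,np.array(P,float)))-raw(n,u,v) for n,u,v,P in F])
r=least_squares(f,[600,-0,.1]);print(r.x,np.round(r.fun,1),"btn",W(r.x,np.array([35,0,50])))
E
```

```text
[ 6.01640457e+02 -2.30702230e+02  2.26807468e-01]
[[ 0.8  2. ]
 [ 1.5  2.3]
 [ 1.9  3.6]
 [-0.6  0.8]
 [-0.8 -0. ]
 [ 0.3 -0.1]
 [-0.1 -0.8]
 [-0.4  4.9]
 [-0.6 -0. ]
 [-0.7 -0.4]
 [-1.6  1.2]]
0 115 [ 531.10514779 -277.70906828  130.        ]
0 150 [ 525.76435607 -312.29918167  130.        ]
0.15 115 [ 548.2277931  -279.80226015  130.        ]
0.15 150 [ 548.11605467 -314.80208179  130.        ]
0.3 115 [ 565.47097225 -279.3131716   130.        ]
0.3 150 [ 570.5907965  -313.93668095  130.        ]
barends [ 575.7806482  -118.64746556  130.        ] [ 627.50026652 -342.75699477  130.        ]
btn [585.53127512   6.23876231  61.93346727] [ 0.01499645  0.14531939 -0.11251757 -0.00999038]
[5.49721074e+02 4.55174877e+00 1.30158563e-01] [-0.9 -0.9 -0.7  0.2 -1.6  1.3 -1.7  0.7  0.6 -0.9 -0.5 -1.6  0.4 -3.1
 -0.8  0. ] btn [584.42502014   9.09444658  50.        ]
```

apply_moves:
  fingers: [1, 1, 1, 1, 1, 1, 1, 1, 1, 1]
  dp:
    - [4, 5, 0]
    - [8, 10, 0]
    - [12, 15, 0]
    - [16, 20, 0]
    - [20, 25, 0]
    - [24, 29.9, 0]
    - [24, 29.9, 0]
    - [24, 29.9, 0]
    - [24, 29.9, 0]
    - [24, 29.9, 0]
  yaw: [-4, -8, -12, -16, -20, -22.6, -22.6, -22.6, -22.6, -22.6]

```text
clock: 1.1
position: [480.1, -277.3, 403.2]
ee_rot: [-0.0, 1.0, 0.001, -0.001]
contact_force: [0.3, -0.2, -1.0]
gripper_width: 0.3
```

apply_moves:
  fingers: [1, 1, 1, 1, 1, 1]
  dp:
    - [0, 0, -4]
    - [0, 0, -8]
    - [0, 0, -12]
    - [0, 0, -12]
    - [0, 0, -12]
    - [0, 0, -12]
  yaw: [0, 0, 0, 0, 0, 0]

```text
clock: 1.7
position: [480.8, -278.1, 285.6]
ee_rot: [-0.0, 1.0, 0.0, 0.001]
contact_force: [0.2, -1.0, 0.3]
gripper_width: -0.2
```

Run:
```python
from bench import *
import cv2,numpy as np
from h import *
s=read_state();print(np.round(s["position"],1),np.round(s["contact_force"],2))
g=get_image("side")["color"];cv2.imwrite("pics/s2.png",cv2.convertScaleAbs(cv2.resize(g[30:190,200:400],(800,640)[:1]+(640,),interpolation=cv2.INTER_CUBIC)[:600],alpha=1.6))
P=np.array([480,-278,110.]);print("tip crop px",(proj("side",P)-[200,30])*4)
```

```text
[ 480.8 -278.1  285.6] [ 0.19 -1.04  0.33]
tip crop px [416.07367075 359.06860073]
```

View pics/s2.png

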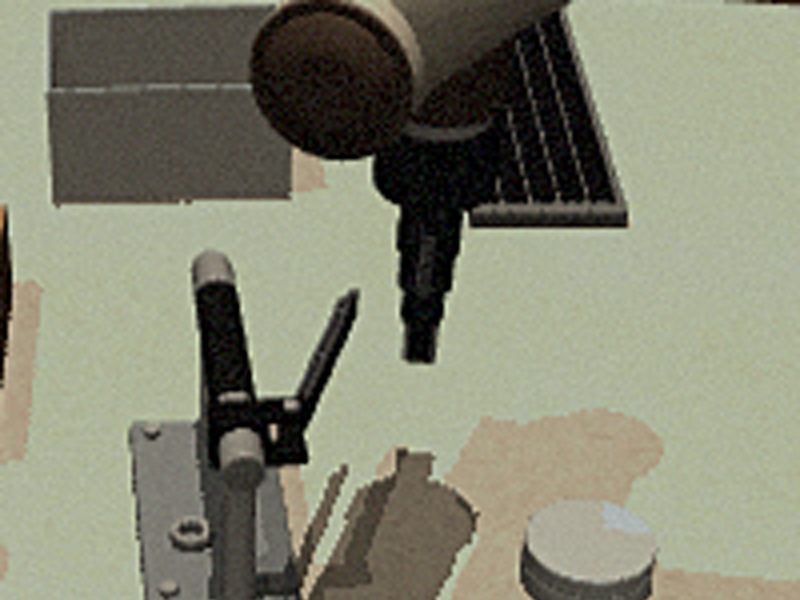

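Tip seen at (418,360), as predicted, standing in front of the lever (blade (300,400)-(350,295)) and clear of it. Approaching until contact.

apply_moves:
  fingers: [1, 1, 1, 1, 1, 1]
  dp:
    - [1, 0, 0.3]
    - [2, 0, 0.3]
    - [3, 0, 0.3]
    - [3.4, 0, 0.3]
    - [3.8, 0, 0.3]
    - [3.8, 0, 0.3]
  yaw: [0, 0, 0, 0, 0, 0]

```text
clock: 2.35
position: [518.9, -277.8, 288.4]
ee_rot: [-0.0, 1.0, 0.001, 0.001]
contact_force: [-1.4, -0.0, 1.7]
gripper_width: 0.1
```

apply_moves:
  fingers: [1, 1, 1, 1, 1]
  dp:
    - [0.3, 0, 0]
    - [0.6, 0, 0]
    - [0.9, 0, 0]
    - [1.2, 0, 0]
    - [1.2, 0, 0]
  yaw: [0, 0, 0, 0, 0]

```text
clock: 2.85
position: [531.0, -278.0, 288.1]
ee_rot: [-0.0, 1.0, 0.001, 0.0]
contact_force: [-1.8, -1.7, -0.9]
gripper_width: 0.1
```

apply_moves:
  fingers: [1, 1, 1, 1, 1, 1, 1]
  dp:
    - [0.3, 0, 0]
    - [0.6, 0, 0]
    - [0.9, 0, 0]
    - [1.2, 0, 0]
    - [1.5, 0, 0]
    - [1.8, 0, 0]
    - [1.8, 0, 0]
  yaw: [0, 0, 0, 0, 0, 0, 0]

```text
clock: 3.55
position: [549.1, -278.0, 288.1]
ee_rot: [-0.0, 1.0, 0.001, 0.0]
contact_force: [-4.5, -2.9, 0.8]
gripper_width: 0.1
```

apply_moves:
  fingers: [1, 1, 1]
  dp:
    - [0.1, 0, 0]
    - [0.2, 0, 0]
    - [0.2, 0, 0]
  yaw: [0, 0, 0]

```text
clock: 3.85
position: [550.9, -278.0, 288.1]
ee_rot: [-0.0, 1.0, 0.001, -0.0]
contact_force: [-4.3, -1.5, 0.7]
gripper_width: 0.2
```

apply_moves:
  fingers: [1, 1, 1]
  dp:
    - [0.1, 0, 0]
    - [0.2, 0, 0]
    - [0.2, 0, 0]
  yaw: [0, 0, 0]

```text
clock: 4.15
position: [552.7, -277.9, 288.1]
ee_rot: [-0.0, 1.0, 0.001, -0.001]
contact_force: [-4.7, -1.6, 1.8]
gripper_width: -0.1
```

apply_moves:
  fingers: [1, 1, 1]
  dp:
    - [0.1, 0, 0]
    - [0.1, 0, 0]
    - [0.1, 0, 0]
  yaw: [0, 0, 0]

```text
clock: 4.45
position: [553.4, -277.9, 288.1]
ee_rot: [-0.0, 1.0, 0.001, -0.001]
contact_force: [-5.0, -2.9, 1.5]
gripper_width: 0.1
```

apply_moves:
  fingers: [1, 1, 1]
  dp:
    - [0.1, 0, 0]
    - [0.1, 0, 0]
    - [0.1, 0, 0]
  yaw: [0, 0, 0]

```text
clock: 4.75
position: [553.7, -277.9, 288.1]
ee_rot: [-0.0, 1.0, 0.001, -0.002]
contact_force: [-5.6, -2.7, 2.9]
gripper_width: 0.2
```

Run:
```python
from bench import *
import cv2,numpy as np
s=read_state();print(np.round(s["position"],1),np.round(s["contact_force"],2),np.round(s["wrist_torque"],2))
g=get_image("side")["color"];cv2.imwrite("pics/s3.png",cv2.convertScaleAbs(cv2.resize(g[80:180,230:350],(720,600),interpolation=cv2.INTER_CUBIC),alpha=1.8))
```

```text
[ 553.7 -277.9  288.1] [-5.59 -2.68  2.92] [-0.53  1.64  0.04]
```

View pics/s3.png

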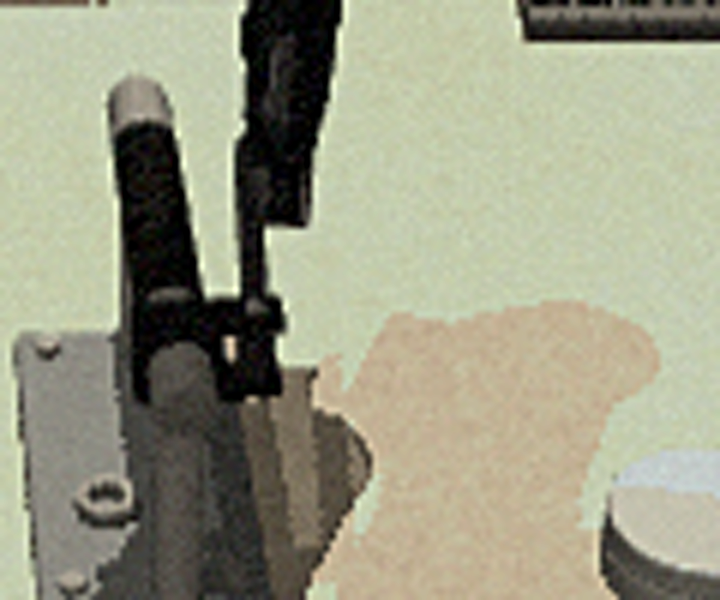

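Finger sits against the blade's front; the lever runs nearly parallel to the bar, so it is near the stop. Pushing a little further with force watch.

apply_moves:
  fingers: [1, 1, 1]
  dp:
    - [0.2, 0, 0]
    - [0.2, 0, 0]
    - [0.2, 0, 0]
  yaw: [0, 0, 0]

```text
clock: 5.1
position: [554.5, -278.0, 288.1]
ee_rot: [-0.0, 1.0, 0.001, -0.004]
contact_force: [-7.9, -1.9, 3.2]
gripper_width: 0.1
```

apply_moves:
  fingers: [1, 1, 1]
  dp:
    - [0.2, 0, 0]
    - [0.2, 0, 0]
    - [0.2, 0, 0]
  yaw: [0, 0, 0]

```text
clock: 5.4
position: [555.3, -278.1, 288.1]
ee_rot: [-0.0, 1.0, 0.002, -0.006]
contact_force: [-8.0, -1.4, 3.9]
gripper_width: 0.1
```

TCP advances but only by tool tilt (tip stalled at ~553 mm) and force rises to 8 N: it is on the stop. Holding.

apply_moves:
  fingers: [1, 1, 1, 1, 1, 1, 1, 1, 1, 1]
  dp:
    - [0.2, 0, 0]
    - [0.2, 0, 0]
    - [0.2, 0, 0]
    - [0.2, 0, 0]
    - [0.2, 0, 0]
    - [0.2, 0, 0]
    - [0.2, 0, 0]
    - [0.2, 0, 0]
    - [0.2, 0, 0]
    - [0.2, 0, 0]
  yaw: [0, 0, 0, 0, 0, 0, 0, 0, 0, 0]

```text
clock: 6.4
position: [556.0, -278.2, 288.1]
ee_rot: [0.0, 1.0, 0.002, -0.008]
contact_force: [-8.5, -1.9, 3.6]
gripper_width: -0.1
```

apply_moves:
  fingers: [1, 1, 1, 1, 1, 1, 1, 1, 1, 1]
  dp:
    - [0.1, 0, 0]
    - [0.1, 0, 0]
    - [0.1, 0, 0]
    - [0.1, 0, 0]
    - [0.1, 0, 0]
    - [0.1, 0, 0]
    - [0.1, 0, 0]
    - [0.1, 0, 0]
    - [0.1, 0, 0]
    - [0.1, 0, 0]
  yaw: [0, 0, 0, 0, 0, 0, 0, 0, 0, 0]

```text
clock: 7.4
position: [556.1, -278.3, 288.2]
ee_rot: [0.0, 1.0, 0.002, -0.01]
contact_force: [-7.1, -2.3, 3.1]
gripper_width: 0.0
```

Run:
```python
from bench import *
import cv2,numpy as np
s=read_state();print(np.round(s["position"],1),np.round(s["contact_force"],2),np.round(s["wrist_torque"],2),np.round(s["ee_rot"],4))
g=get_image("side")["color"];h=get_image("top")["color"]
a=cv2.resize(g[95:160,245:325],(780,634),interpolation=cv2.INTER_CUBIC)[:600];cv2.imwrite("pics/s4.png",cv2.convertScaleAbs(a,alpha=2))
```

```text
[ 556.1 -278.3  288.2] [-7.13 -2.35  3.14] [-0.55  1.77  0.06] [ 2.0e-04  1.0e+00  2.2e-03 -9.6e-03]
```

View pics/s4.png

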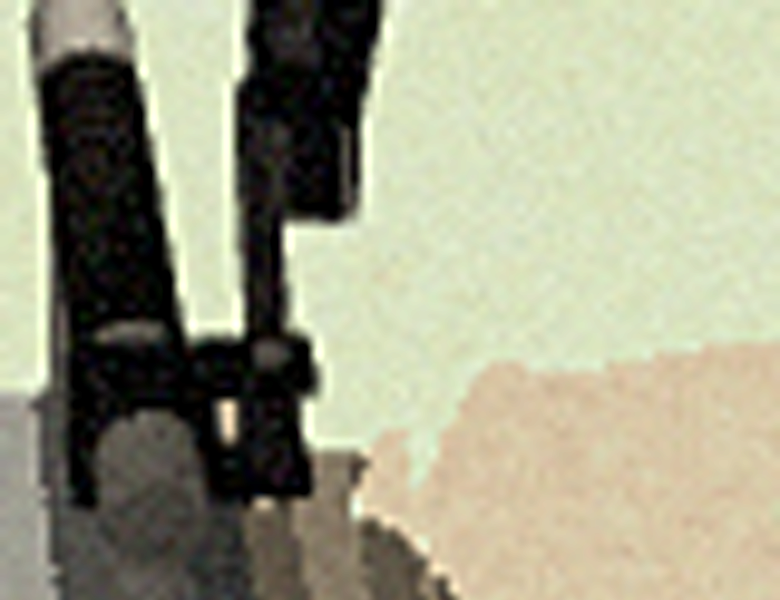

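Run:
```python
from h import *
p=[601.64,-230.70,.2268]
o=np.array([245,95])
for th in(0,.2,.24,.28,.3):
    a=.38-th;b=np.array([-np.sin(a),-np.cos(a)]);n=np.array([np.cos(a),-np.sin(a)])
    for L in (50,150):
        q=np.array([-32,75])+L*b+5*n;print(th,L,(proj("side",W(p,np.array([*q,141])))-o+.5)*9.75)
for P in((-32,75,149),(0,-115,144)): print((proj("side",W(p,np.array(P,float)))-o+.5)*9.75)
```

```text
0 50 [297.07314159 263.85432494]
0 150 [391.74151288  60.15652351]
0.2 50 [258.11244457 261.74844678]
0.2 150 [282.34629542  50.55048759]
0.24 50 [250.30543996 261.86818328]
0.24 150 [260.30770843  50.06534098]
0.28 50 [242.52002206 262.16842407]
0.28 150 [238.27741816  50.06077542]
0.3 50 [238.63895507 262.38612149]
0.3 150 [227.27360887  50.23874122]
[265.67951602 352.03350952]
[ 72.02892382 -30.88919144]
```

The blade edge fits about 0.29 rad in the model, which agrees with the stall on the stop, and it has been held there about 2.5 s. Backing off straight, then rising.

apply_moves:
  fingers: [1, 1, 1, 1, 1, 1, 1, 1, 1]
  dp:
    - [-0.8, 0, 0]
    - [-1.6, 0, 0]
    - [-2.4, 0, 0]
    - [-3.2, 0, 0]
    - [-4, 0, 0]
    - [-5, 0, 0]
    - [-6.5, 0, 0]
    - [-8, 0, 0]
    - [-8, 0, 0]
  yaw: [0, 0, 0, 0, 0, 0, 0, 0, 0]

```text
clock: 8.4
position: [474.7, -278.2, 288.5]
ee_rot: [0.0, 1.0, 0.002, -0.009]
contact_force: [-0.9, 0.2, 0.5]
gripper_width: 0.1
```

apply_moves:
  fingers: [1, 1, 1, 1, 1, 1]
  dp:
    - [0, 0, 4]
    - [0, 0, 8]
    - [0, 0, 11]
    - [0, 0, 11]
    - [0, 0, 11]
    - [0, 0, 11]
  yaw: [0, 0, 0, 0, 0, 0]

```text
clock: 9.0
position: [474.7, -278.0, 397.3]
ee_rot: [0.001, 1.0, 0.003, -0.01]
contact_force: [-0.0, 0.1, -0.3]
gripper_width: 0.0
```

apply_moves:
  fingers: [1, 1, 1, 1, 1, 1, 1, 1, 1, 1]
  dp:
    - [1.9, 4.7, 0]
    - [3.8, 9.5, 0]
    - [5.7, 14.2, 0]
    - [7.6, 18.9, 0]
    - [9.5, 23.7, 0]
    - [11.4, 28.4, 0]
    - [11.4, 28.4, 0]
    - [11.4, 28.4, 0]
    - [11.4, 28.4, 0]
    - [11.4, 28.4, 0]
  yaw: [0, 0, 0, 0, 0, 0, 0, 0, 0, 0]

```text
clock: 10.0
position: [588.3, 4.7, 397.0]
ee_rot: [0.001, 1.0, 0.003, -0.011]
contact_force: [-0.5, -0.6, -1.0]
gripper_width: 0.0
```

apply_moves:
  fingers: [1, 1, 1, 1, 1, 1]
  dp:
    - [0, 0, -4]
    - [0, 0, -8]
    - [0, 0, -12.5]
    - [0, 0, -12.5]
    - [0, 0, -12.5]
    - [0, 0, -12.5]
  yaw: [0, 0, 0, 0, 0, 0]

```text
clock: 10.6
position: [589.3, 4.3, 274.8]
ee_rot: [0.001, 1.0, 0.003, -0.008]
contact_force: [0.9, -0.4, 0.2]
gripper_width: -0.3
```

Run:
```python
from bench import *
import cv2,numpy as np
s=read_state();print(np.round(s["position"],1),np.round(s["contact_force"],2),np.round(s["ee_rot"],4))
g=get_image("side")["color"];h=get_image("top")["color"]
f=lambda a,w:cv2.convertScaleAbs(cv2.resize(a,w,interpolation=cv2.INTER_CUBIC),alpha=1.6)
cv2.imwrite("pics/s5.png",np.hstack([f(g[85:245,215:325],(412,600)),f(h[140:260,235:312],(385,600))]))
```

```text
[589.3   4.3 274.8] [ 0.9  -0.41  0.22] [ 0.0014  1.      0.0028 -0.0081]
```

View pics/s5.png

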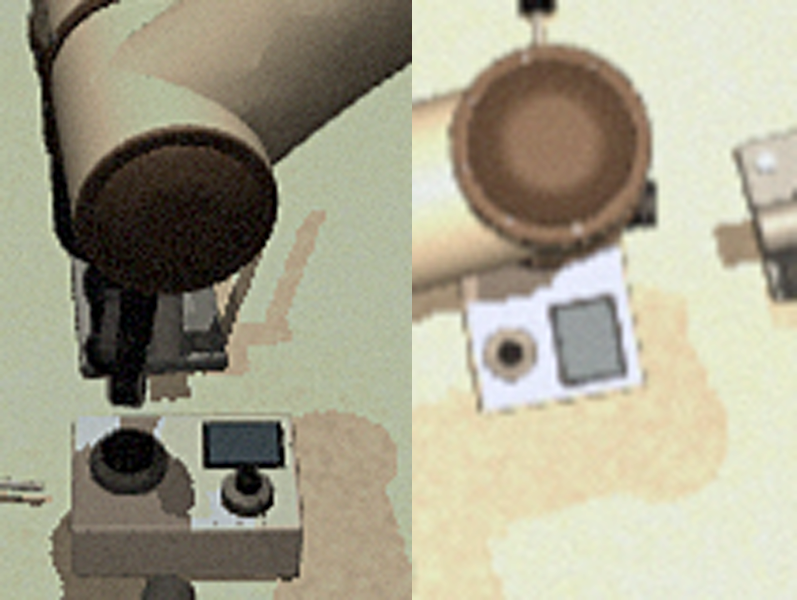

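Finger is above the large button (button at (128,450) in the left half, tip at (125,400)). Lowering gently, 2 mm to +y.

apply_moves:
  fingers: [1, 1, 1, 1, 1]
  dp:
    - [-0.1, 0.2, -1.5]
    - [-0.1, 0.2, -2.5]
    - [-0.1, 0.2, -3.5]
    - [-0.1, 0.2, -3.5]
    - [-0.1, 0.2, -3.5]
  yaw: [0, 0, 0, 0, 0]

```text
clock: 11.2
position: [588.0, 6.6, 239.9]
ee_rot: [0.001, 1.0, 0.003, -0.008]
contact_force: [-1.3, 0.7, 0.9]
gripper_width: 0.1
```

apply_moves:
  fingers: [1, 1, 1, 1]
  dp:
    - [0, 0, -0.2]
    - [0, 0, -0.4]
    - [0, 0, -0.4]
    - [0, 0, -0.4]
  yaw: [0, 0, 0, 0]

```text
clock: 11.6
position: [588.1, 6.6, 236.2]
ee_rot: [0.001, 1.0, 0.003, -0.008]
contact_force: [-0.9, -0.0, 2.9]
gripper_width: 0.5
```

apply_moves:
  fingers: [1, 1, 1, 1]
  dp:
    - [0, 0, -0.2]
    - [0, 0, -0.4]
    - [0, 0, -0.4]
    - [0, 0, -0.4]
  yaw: [0, 0, 0, 0]

```text
clock: 12.0
position: [588.1, 6.7, 234.3]
ee_rot: [0.001, 1.0, 0.003, -0.008]
contact_force: [-4.6, 1.1, 13.3]
gripper_width: 0.0
```

Run:
```python
from bench import *
import cv2,numpy as np
s=read_state();print(np.round(s["position"],1),np.round(s["contact_force"],2),np.round(s["wrist_torque"],2))
g=get_image("side")["color"]
cv2.imwrite("pics/s6.png",cv2.convertScaleAbs(cv2.resize(g[185:245,225:305],(800,600),interpolation=cv2.INTER_CUBIC),alpha=2.2))
```

```text
[588.1   6.7 234.3] [-4.63  1.13 13.26] [ 0.28  1.54 -0.  ]
```

View pics/s6.png

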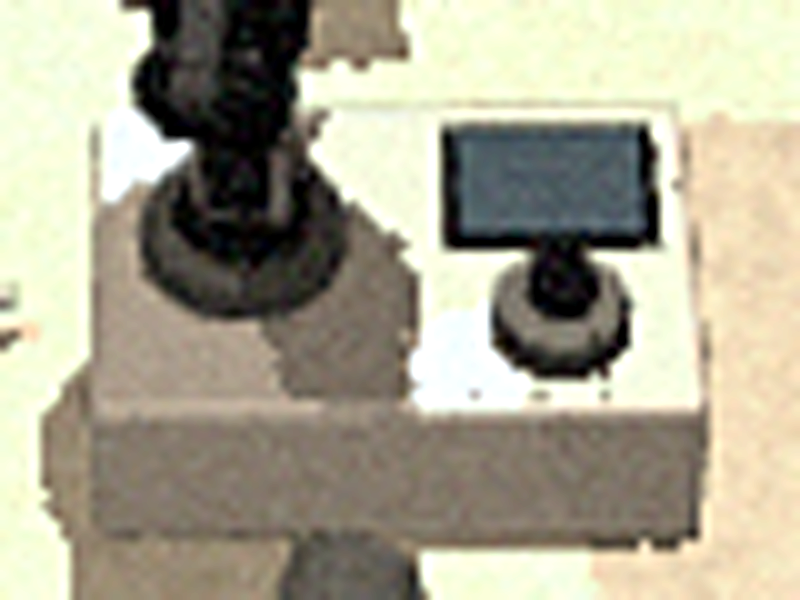

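The tip (240,215) sits inside the black button disc and clear of the ring; 13 N is well past the 4 N it needs, so the button is bottomed. Lifting and clearing off.

apply_moves:
  fingers: [1, 1, 1, 1, 1, 1, 1]
  dp:
    - [0, 0, 1.5]
    - [0, 0, 5]
    - [0, 0, 9]
    - [0, 0, 13]
    - [0, 0, 17]
    - [0, 0, 17]
    - [0, 0, 17]
  yaw: [0, 0, 0, 0, 0, 0, 0]

```text
clock: 12.75
position: [588.0, 6.7, 404.9]
ee_rot: [0.001, 1.0, 0.003, -0.007]
contact_force: [-1.0, -0.7, -0.4]
gripper_width: -0.4
```

apply_moves:
  fingers: [1, 1, 1, 1, 1, 1, 1]
  dp:
    - [-4, 0, 0]
    - [-8, 0, 0]
    - [-12, 0, 0]
    - [-16, 0, 0]
    - [-18, 0, 0]
    - [-18, 0, 0]
    - [-18, 0, 0]
  yaw: [0, 0, 0, 0, 0, 0, 0]

```text
clock: 13.45
position: [408.0, 6.7, 404.1]
ee_rot: [0.001, 1.0, 0.003, -0.007]
contact_force: [-0.6, 0.1, 1.0]
gripper_width: -0.1
```

Run:
```python
from bench import *
import cv2,numpy as np
s=read_state();print(s["clock"],np.round(s["position"],1),np.round(s["contact_force"],2))
g=get_image("side")["color"]
b=cv2.imread("pics/side0_raw.png")
f=lambda a:cv2.convertScaleAbs(cv2.resize(a[80:245,215:325],(400,600),interpolation=cv2.INTER_CUBIC),alpha=1.6)
cv2.imwrite("pics/s7.png",np.hstack([f(b),f(g)]))
```

```text
13.45 [408.    6.7 404.1] [-0.59  0.1   0.95]
```

View pics/s7.png

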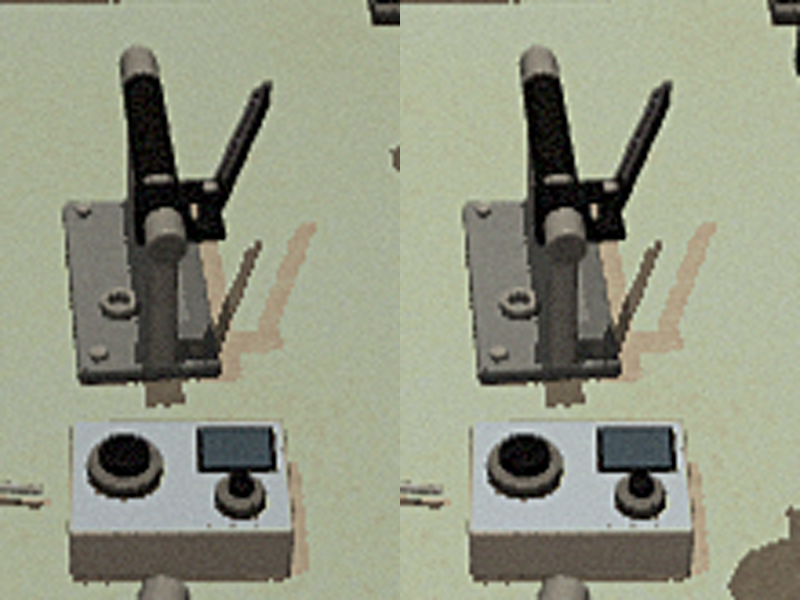

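Before (left) and after (right) match: lever tip at (268,85)/(668,85), and both buttons are up. I'm handing in.

```bash
python3 -c "
from bench import *
print(job_done())"
```

```text
the job is handed in; nothing more can be done
None
```

I pressed the long brake lever on its front with the closed fingers, held it on its stop for about 2.5 s, and let it spring back. Then I pressed the large confirm button with the fingertips, released it, drew the arm clear and handed in at about 13.5 s of the 51 s allowed.

- **Lever on its stop:** the fingertips stalled while the force rose to about 8 N, far below the 40 N limit. A rough fit to the side picture put the lever at about 0.29 rad, so it agrees with the stop but only narrowly clears the 0.28 needed.
- **Confirm button:** it bottomed out at about 13 N; the side view showed the tip on the button and clear of its ring.
- **After release:** in the side view before and after, the lever was back out and both buttons were up. The collar and the visible end of the screwdriver had not moved. The force reading was back at its noise level.
- **Not checked:** I did not re-image the short lever or the other loose things at the end. The arm did not go near the short lever, and the fingers touched only the long lever and the button as far as I saw.
- **What disagreed:** in my first fit of the brake unit's position, the foot's corners were off by 2 to 4 pixels and one bar end by 5. The stall and the forces matched the planned positions to a few millimetres, so I kept it.

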